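# Turn the cross-set tote so it stacks on the packed one

### The arm

A 6-joint arm with a two-finger parallel gripper is mounted at the origin on the work surface. World frame = base frame: x ahead of the robot, y to its left, z up, the work surface at z = 0. Lengths are in m, angles in rad, forces in N, time in s.
With the tool pointing down it reaches from about 0.3 to 0.875 m from the base axis. Payload 6.4 kg.
Tool frame: the origin (TCP) lies on the mounting face of the last link; the fingertips stand 173 mm ahead of it and the grasp point (between the pads) lies 155 mm ahead of it (ctrl.grip_point_offset is the distance from the TCP to the grasp point, in m); z points along the fingers, y is the line along which they close (so a half turn about z gives the same grasp; the last joint's range is limited). The gripper opens to 85 mm and grips with 20 to 120 N. Pads are 22 mm wide; open, the fingers measure 114 mm over their backs; the gripper's body (76 mm by 85 mm) begins 54 mm behind the grasp point. The pads swing forward as they close: fully open they stand 13 mm farther back than shut.
Start: joints at [1.092, 0.181, 1.607, -0, 1.354, -0.206], TCP at [0.155, 0.554, 0.405] pointing down, gripper open.
Joint ranges: [-2.99, 2.99], [-0.89, 2.07], [0.3, 2.58], [-1.14, 4.28], [0, 2.63], [-3.12, 3.12]. Speed limits (rad/s): [2.57, 2.57, 3.01, 3.14, 3.14, 3.14].

### API

Orientations are given as a unit quaternion [w, x, y, z].
In Python, from bench import status, imaging, ctrl, models gives the robot as it stands.
- The arm moves only by the tool send_rows, never from a script. Its argument "commands" is a list that holds one entry, the list of rows, each a list of 6 numbers: the shift along the tool's x, y, z normalised to -1 to 1, where 1 is 3 cm, then the turn, a rotation vector about the tool's x, y, z normalised to -1 to 1, where 1 is 0.1 rad. A call has 1 to 8 rows; each row shifts and turns the commanded pose from where the row before left it, along the tool's axes as they then stand; what a row does not reach is not made up. A row lasts 1/12 s, in which the tool goes at most 41.7 mm and 7.16 degrees, less where a joint would pass 70% of its speed; a pose out of reach is approached as far as the arm can. A call with a number of a shift or a turn outside -1 to 1 is refused whole. A call with a gripper value outside its range is refused whole. "jaw" is the opening, from 0 (shut) to 1 (fully open), set as the call begins (left out, the last holds). The fingers move at their own pace and stop on an object; the grip force is fixed at half the most. Time passes only in rows, so rows that do not move let the fingers close. It gives the time, the measured TCP pose, the force, the opening and the grip force at its end, in the units of the state.
- status.get_obs(): the state, without advancing time (a new reading comes with each control period).
- imaging.camera(name): name is "side" or "top" or "wrist"; returns a dict with "image" (420x560x3 uint8, blue, green, red), "depth" (420x560 float32, m along the optical axis (not along the pixel's ray), 0 where there is no reading), "mtx" (3x3 intrinsics, pixels), "pose" (4x4, takes a point from camera to world coordinates). Camera axes: x right, y down, z forward; pixel columns grow to the right and rows downward; lengths in m; the calibration is good to about 2 mm. A picture is of the moment at which its call begins.
- ctrl.hand_in(): hands the job in; it is judged then, once.
Trained networks look in a picture, given as the dict that the camera call returned (one of the last four; its "shot" number tells which), for a name from the list of things; names that differ only in an ending like _2 or _b are one class to them, and where a whole thing is asked for, a point or a joint stands for the part that bears it (a point fixed in the world has none). Each returns a list of dicts, best first, with "confidence" (0 to 1); they miss things now and then, are a little off and sometimes report something else, mostly with a low value. They report only what shows in the picture. A call takes as long as a camera call.
- models.recognise(picture, name): "centre" ([column, row] in pixels, amid what is visible of it).
- models.regions_of(picture, name): "region" (420x560 bool, what is visible of it) and "centre" ([column, row] in pixels, amid what is visible of it).
The state is a dict: "time_s": time; "q": joint angles; "dq": joint speeds; "joint_efforts": joint torques, N m; "eef_pos": TCP position; "eef_rot": TCP orientation; "wrist_force": force on the tool from outside, world axes, zero at the start; "torque": the same for the moment, N m; "opening": opening from 0.0 (shut) to 1.0 (fully open); "grasp_force": force on a finger pad.
Only numpy, scipy, OpenCV 4.12 (cv2) and the standard library are available. Lean on these libraries where they do the work, as an engineer would, in place of code of your own. Each camera call takes 0.05 s, during which the arm holds its last target. There are 200 camera calls.

### The job

The empty turquoise tote has been left crosswise on top of the tote packed with pink cartons. Swivel it round on the rim below until its yellow end lies over the plain end of the packed tote, and settle it so that it drops down level into the stacking seats all round; the other way round it would nest and come down on the cartons, which must not happen. Leave the packed tote standing where it is, do not disturb the things around it, and take the gripper clear.

Things in the scene. Friction and masses are not known exactly. Their poses are not given: they have to be found in the camera images.
- upper: The empty tote, pale turquoise plastic, open top, 0.33 to 0.61 kg, lying crosswise and off-centre on the packed tote's rim. Origin: centre of its flat underside; x along its length to the yellow end, z up. Rim outside 262 (x) by 186 (y), top at z=100; grip lips 10 more at both ends. Walls 4, floor 5 thick. Pushed near one end it turns about a point some 80 past its centre; friction 0.5 to 0.7.
- lower: The packed tote, blue, same moulding and axes, loose on the bench with eight pink cartons in it (tops at z=65); 1.3 to 1.65 kg in all. Origin: centre of its underside. The upper tote's underside is at its z=100 while lying on the rim and 92 when stacked (yellow ends opposite). Same way round, it drops past the ledges and nests. Pushing the seated upper tote with over about 7 N starts to shift this one.
- upper_yellow_end (a point): Middle of the yellow end of the upper tote's rim, at x=131, z=100 from its origin. Yellow rim end and grip lip mark the facing; the other end is plain.
- lower_yellow_end (a point): The same point on the packed tote.
- upper_foot (a point): A foot of the upper tote, at x=-90, y=68, z=0 from its origin. Four feet, flush with the floor (220 by 112), lie at x=-104 to -76 and 24 to 52; flat to y=+-71, then rising 5 to the wall at +-80; floor ends rise 4 out to x=+-118. Each foot is the bottom of an outward bay; between bays the inner side faces lean from y=+-52 at the floor to +-62 at z=86. Closed fingers fit inside to push a wall.
- lower_ledge (a point): A stacking ledge of the packed tote, at x=90, y=73, z=92 from its origin, 8 below the rim top. On each long side ledges 22 wide fill the space from the stepped-in wall to the rim at x=-122 to -111, -69 to 17 and 59 to 122, with gaps (the bays) between. The rim is 9 wide and 8 deep round a 244 by 168 opening, into which a turned tote's underside fits with 4 play each way.
- calculator: Black desk calculator lying on the bench, 150 by 105 by 16; a bystander. Origin: centre of its underside.
- spare_carton: Single pink carton on the bench, 54 by 50 by 60 high; a bystander. Origin: centre of its underside.
- shipper: Closed brown shipping box on the bench, 140 by 160 by 95 high; a bystander. Origin: centre of its underside.

How it is judged:
By the outcome, as a careful person would: the job done as asked, in the order asked, and still so for the second after the job is handed in, with the robot touching nothing.
It also fails if it takes over 67 s, if anything falls off the work surface, if the arm or the gripper's body presses on something with over 40 N, if the wrist force passes 120 N, or if a joint passes its speed limit or range.

## Working session

There is one attempt and no reset: what is moved stays moved. The work goes in short steps, Python scripts to look and compute and a tool call to move; the robot and the scene stay as the last step left them, time stands still between calls to the robot, and variables do not carry over. Pictures are saved under pics/ and viewed, at most 10 in all, crops included, and the job is handed in when it is done.

Besides the shell and the picture viewer there is one more tool, called after "Call:" in YAML: its name, and indented under it one key for each argument. send_rows: Moves the arm, as the interface text tells. Its arguments: {"type":"object","properties":{"commands":{"type":"array"},"jaw":{"type":"number"}},"required":["commands"]}

```bash
mkdir -p pics; python3 - <<'E'
from bench import status, imaging, ctrl, models
import cv2,numpy as np
a=imaging.camera("top");b=imaging.camera("side")
cv2.imwrite("pics/a.png",a["image"]);cv2.imwrite("pics/b.png",b["image"])
for n,p in(("top",a),("side",b)):
  print(n,p["pose"].round(3).tolist(),p["mtx"].round(1).tolist())
  for o in["upper","lower","upper_yellow_end","lower_yellow_end","calculator","spare_carton","shipper"]:
    for r in models.recognise(p,o)[:1]:
      u,v=map(int,r["centre"]);d=p["depth"][v,u];K=p["mtx"]
      P=p["pose"]@[ (u-K[0,2])*d/K[0,0],(v-K[1,2])*d/K[1,1],d,1]
      print(o,round(r["confidence"],2),u,v,P[:3].round(3))
o=status.get_obs();print(o)
E
```

```text
top [[-0.01, -0.982, 0.19, 0.344], [-1.0, 0.013, 0.014, -0.006], [-0.016, -0.19, -0.982, 1.395], [0.0, 0.0, 0.0, 1.0]] [[408.6, 0.0, 283.2], [0.0, 408.6, 206.8], [0.0, 0.0, 1.0]]
upper 0.89 317 217 [ 0.559 -0.095  0.104]
lower 0.76 328 255 [ 0.44  -0.13   0.063]
upper_yellow_end 0.83 320 220 [ 0.549 -0.104  0.106]
lower_yellow_end 0.89 329 253 [ 0.446 -0.133  0.068]
calculator 0.55 174 239 [0.503 0.385 0.021]
spare_carton 0.58 405 260 [ 0.421 -0.377  0.063]
shipper 0.64 406 190 [ 0.645 -0.386  0.097]
side [[-0.991, -0.096, 0.095, 0.449], [-0.134, 0.623, -0.771, 1.005], [0.015, -0.777, -0.63, 0.947], [0.0, 0.0, 0.0, 1.0]] [[463.7, 0.0, 284.9], [0.0, 463.7, 209.3], [0.0, 0.0, 1.0]]
upper 0.83 296 179 [ 0.563 -0.185  0.102]
lower 0.69 316 217 [ 0.487 -0.053  0.065]
lower_yellow_end 0.97 313 219 [ 0.493 -0.002  0.098]
calculator 0.65 295 359 [0.494 0.399 0.015]
spare_carton 0.67 342 166 [ 0.42  -0.357  0.052]
shipper 0.77 267 147 [ 0.688 -0.379  0.09 ]
{'time_s': 0.8, 'q': array([ 1.09170213e+00,  1.80779415e-01,  1.60701162e+00,  1.97301939e-05,
        1.35381104e+00, -2.06348544e-01]), 'dq': array([-0.00160609, -0.00158603,  0.0002748 ,  0.00012832, -0.00036464,
       -0.00080119]), 'joint_efforts': array([ 1.02907146e-03, -4.44792438e+01, -3.51661527e+01, -3.52380039e-04,
        7.06843384e-04, -1.23973373e-05]), 'eef_pos': array([0.15490285, 0.5537508 , 0.40469442]), 'eef_rot': array([-1.06568767e-05,  1.35952624e-01,  9.90715340e-01, -1.20026871e-06]), 'wrist_force': array([ 0.18071092,  0.11684822, -0.07712339]), 'torque': array([-0.00293853, -0.00310317,  0.04654359]), 'grasp_force': 0.0, 'opening': 0.9999069526013958}
```

View pics/a.png

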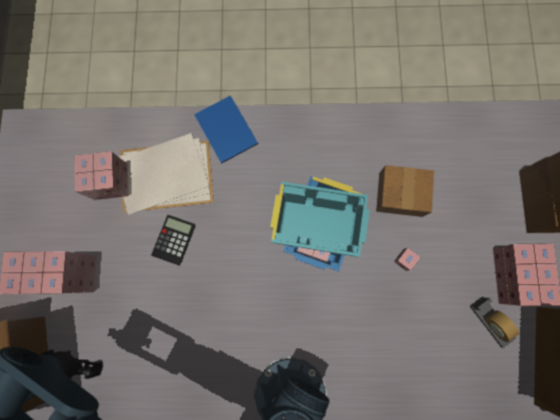

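View pics/b.png

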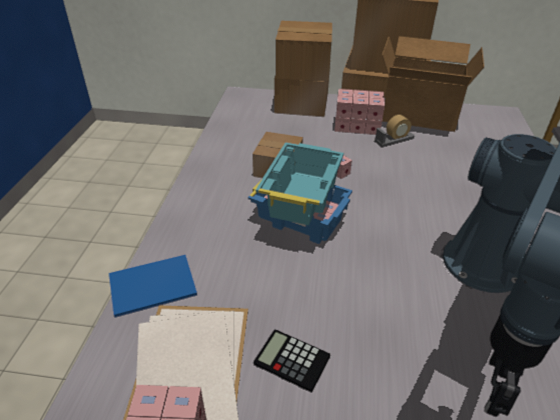

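The top view shows the upper tote at about (320,218) with its yellow end to the left (+y, ~277,212). The lower tote's yellow end is at the top right (+x, ~335,185), and its plain end faces the robot. The upper tote therefore needs about +70° of yaw.

```bash
cat > fit.py <<'E'
from bench import status, imaging, ctrl, models
import numpy as np
from scipy.optimize import differential_evolution
def cloud(n):
    p=imaging.camera(n);d=p["depth"];K=p["mtx"];v,u=np.indices(d.shape)
    P=np.stack([(u-K[0,2])*d/K[0,0],(v-K[1,2])*d/K[1,1],d,np.ones_like(d)],-1)@p["pose"].T
    return p,P[...,:3]
def ring(X,guess,r=.06,da=.5):
    # points of a rim top fitted to ring 262x186 outside, 244x168 inside, lips allowed at ends
    def cost(t):
        c,s=np.cos(t[2]),np.sin(t[2]);q=(X-t[:2])@np.array([[c,-s],[s,c]])
        a=np.abs(q);o=np.maximum(a-[.131,.093],0);o[:,0]=np.where((o[:,0]<.010)&(a[:,1]<.06),0,o[:,0])
        i=np.minimum(.122-a[:,0],.084-a[:,1])
        e=np.hypot(o[:,0],o[:,1])+np.maximum(i,0)
        return np.minimum(e,.01).mean()
    R=differential_evolution(cost,[(guess[0]-r,guess[0]+r),(guess[1]-r,guess[1]+r),(guess[2]-da,guess[2]+da)],seed=1,tol=1e-6,maxiter=300,popsize=20)
    return R.x,R.fun
E
python3 - <<'E'
from fit import *
U=[];L=[]
for n in("top","side"):
    p,P=cloud(n);x,y,z=P[...,0],P[...,1],P[...,2]
    box=(x>.3)&(x<.8)&(y>-.3)&(y<.15)
    hsv=__import__("cv2").cvtColor(p["image"],40)
    pink=(hsv[...,0]>150)|(hsv[...,0]<12)
    up=box&(z>.19)&(z<.215);lo=box&(abs(z-.1)<.008)&~pink
    for k,m in(("up",up),("lo",lo)):print(n,k,m.sum(),np.median(z[m]).round(4))
    h=np.histogram(z[box],bins=np.arange(.02,.22,.01));print(h[0])
    reg=models.regions_of(p,"lower")
    if reg: lo&=reg[0]["region"]
    print("lo reg",lo.sum())
    U.append(P[up][:,:2]);L.append(P[lo][:,:2])
    if n=="top":
        yel=box&(hsv[...,0]>20)&(hsv[...,0]<35)&(hsv[...,1]>150)
        for nm,m in(("Yup",yel&(z>.18)),("Ylo",yel&(z<.12))):print(nm,P[m].mean(0).round(3),m.sum())
    for k,S,g in(("up",U[-1],(.545,-.09,1.5)),("lo",L[-1],(.54,-.11,-.3))):print(n,k,ring(S,g))
print("both up",ring(np.vstack(U),(.545,-.09,1.5)))
print("both lo",ring(np.vstack(L),(.54,-.11,-.3)))
E
```

```text
top up 1850 0.1978
top lo 2887 0.1037
[  14   28   26   35  220   35   73  507 2688  181  120  135  139  139
  139  154  366 1327  523]
lo reg 624
Yup [0.583 0.029 0.2  ] 82
Ylo [ 0.666 -0.158  0.1  ] 118
top up (array([ 0.5403233 , -0.09649217,  1.39284753]), np.float64(0.00251803076280541))
top lo (array([ 0.54305876, -0.11834742, -0.36345051]), np.float64(0.0004964520623949586))
side up 1494 0.1971
side lo 1279 0.1026
[ 165  142  124  114  334   90  156  443  951  258  290  268  274  265
  333  308  427 1276  218]
lo reg 478
side up (array([ 0.5393581 , -0.0907819 ,  1.39357386]), np.float64(0.0022861654586061905))
side lo (array([ 0.5422226 , -0.11320479, -0.36208952]), np.float64(0.0006485803732983199))
both up (array([ 0.53983699, -0.09315196,  1.39735977]), np.float64(0.0026298841267567933))
both lo (array([ 0.54241875, -0.11398809, -0.35339105]), np.float64(0.0008464746236193902))
```

Call:
send_rows:
  commands:
    - [[-0.74,-0.54,0,0,0,0],[-0.74,-0.54,0,0,0,0],[-0.74,-0.54,0,0,0,0],[-0.74,-0.54,0,0,0,0],[-0.74,-0.54,0,0,0,0],[-0.74,-0.54,0,0,0,0],[-0.74,-0.54,0,0,0,0],[-0.74,-0.54,0,0,0,0]]
  jaw: 1

```text
time_s: 1.67
eef_pos: [0.2916, 0.38, 0.4049]
eef_rot: [0.0, 0.136, 0.991, 0.0]
wrist_force: [-0.1, 0.6, -0.3]
opening: 0.999
grasp_force: 0.0
```

Call:
send_rows:
  commands:
    - [[-0.74,-0.54,0,0,0,0],[-0.74,-0.54,0,0,0,0],[-0.74,-0.54,0,0,0,0],[-0.74,-0.54,0,0,0,0],[-0.74,-0.54,0,0,0,0],[-0.74,-0.54,0,0,0,0],[-0.74,-0.54,0,0,0,0],[-0.74,-0.54,0,0,0,0]]

```text
time_s: 2.33
eef_pos: [0.4278, 0.2072, 0.4049]
eef_rot: [0.0, 0.136, 0.991, 0.0]
wrist_force: [0.4, -0.3, -0.3]
opening: 0.996
grasp_force: 0.0
```

Call:
send_rows:
  commands:
    - [[-0.74,-0.54,0,0,0,0],[-0.74,-0.54,0,0,0,0],[-0.74,-0.54,0,0,0,0],[-0.74,-0.54,0,0,0,0],[-0.74,-0.54,0,0,0,0],[-0.74,-0.54,0,0,0,0],[-0.74,-0.54,0,0,0,0],[-0.74,-0.54,0,0,0,0]]

```text
time_s: 3.0
eef_pos: [0.564, 0.0346, 0.4047]
eef_rot: [0.0, 0.136, 0.991, 0.0]
wrist_force: [0.0, -0.4, 1.0]
opening: 1.001
grasp_force: 0.0
```

Call:
send_rows:
  commands:
    - [[0,0,0,0,0,1],[0,0,0,0,0,1],[0,0,0,0,0,1],[0,0,0,0,0,1],[0,0,0,0,0,1],[0,0,0,0,0,1],[0,0,0,0,0,1],[0,0,0,0,0,1]]

```text
time_s: 3.67
eef_pos: [0.5633, 0.0358, 0.4047]
eef_rot: [0.0, 0.513, 0.858, 0.0]
wrist_force: [-0.9, 0.1, 0.1]
opening: 1.002
grasp_force: 0.0
```

Call:
send_rows:
  commands:
    - [[0,0,0,0,0,1],[0,0,0,0,0,1],[0,0,0,0,0,1],[0,0,0,0,0,1],[0,0,0,0,0,1],[0,0,0,0,0,1],[0,0,0,0,0,1],[0,0,0,0,0,1]]

```text
time_s: 4.33
eef_pos: [0.5632, 0.0358, 0.4047]
eef_rot: [0.0, 0.807, 0.591, -0.0]
wrist_force: [-0.3, 0.3, 0.2]
opening: 0.996
grasp_force: 0.0
```

Call:
send_rows:
  commands:
    - [[0,0,0,0,0,1],[0,0,0,0,0,1],[0,0,0,0,0,1],[0,0,0,0,0,1],[0,0,0,0,0,1],[0,0,0,0,0,1],[0,0,0,0,0,1],[0,0,0,0,0,1]]

```text
time_s: 5.0
eef_pos: [0.5632, 0.0358, 0.4047]
eef_rot: [0.0, 0.973, 0.23, 0.0]
wrist_force: [0.5, -0.7, 0.3]
opening: 0.998
grasp_force: 0.0
```

Call:
send_rows:
  commands:
    - [[0,0,0,0,0,1],[0,0,0,0,0,1],[0,0,0,0,0,1],[0,0,0,0,0,1],[0,0,0,0,0,1],[0,0,0,0,0,1],[0,0,0,0,0,0.4],[0,0,0,0,0,0]]

```text
time_s: 5.67
eef_pos: [0.5632, 0.0358, 0.4047]
eef_rot: [-0.0, 0.996, -0.086, -0.0]
wrist_force: [0.2, 0.3, 0.5]
opening: 1.004
grasp_force: 0.0
```

```bash
cat >> fit.py <<'E'
def tool():
    o=status.get_obs();w,x,y,z=o["eef_rot"]
    from scipy.spatial.transform import Rotation as Ro
    R=Ro.from_quat([x,y,z,w]).as_matrix()
    print("t",round(o["time_s"],2),"pos",o["eef_pos"].round(4),"yang",np.arctan2(R[1,1],R[0,1]).round(4),"z",R[:,2].round(3),"j6",o["q"][5].round(3),"F",o["wrist_force"].round(1),"open",round(o["opening"],3),"g",round(o["grasp_force"],1))
    return o,R
E
python3 - <<'E'
from fit import *
import cv2
tool()
p,P=cloud("wrist");cv2.imwrite("pics/w.png",p["image"])
x,y,z=P[...,0],P[...,1],P[...,2]
up=(z>.196)&(z<.206)&(x>.38)&(x<.7)&(y>-.26)&(y<.09)
print(up.sum(),ring(P[up][:,:2],(.545,-.09,1.4),.03,.2))
hsv=cv2.cvtColor(p["image"],40)
yel=(hsv[...,0]>20)&(hsv[...,0]<35)&(hsv[...,1]>150)&(z>.18)
print(P[yel].mean(0),yel.sum())
E
```

```text
t 5.67 pos [0.5632 0.0358 0.4047] yang -1.7434 z [-0.  0. -1.] j6 1.597 F [0.2 0.3 0.5] open 1.004 g 0.0
11311 (array([ 0.53698046, -0.09536865,  1.39398424]), np.float64(3.858441818964106e-06))
[0.56594089 0.03194933 0.20011215] 5601
```

View pics/w.png

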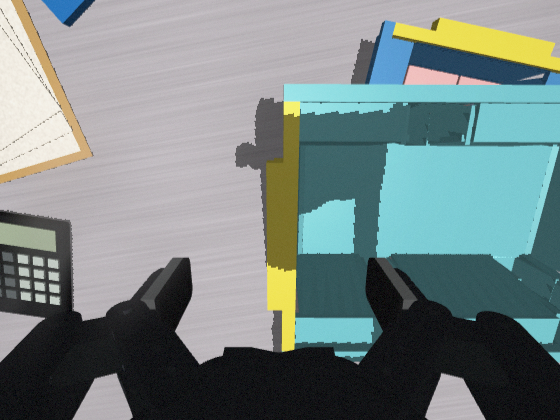

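The wrist view shows the yellow lip (~283,220) between the open fingers (~180 and ~380). The ring fit is very good. Next I descend and grip the yellow rim end.

Call:
send_rows:
  commands:
    - [[0,0.08,0.6,0,0,0],[0,0,0.6,0,0,0],[0,0,0.6,0,0,0],[0,0,0,0,0,0]]
  jaw: 1

```text
time_s: 6.05
eef_pos: [0.5615, 0.0335, 0.3469]
eef_rot: [-0.0, 0.996, -0.085, -0.003]
wrist_force: [-0.5, 0.0, -1.3]
opening: 0.995
grasp_force: 0.0
```

Call:
send_rows:
  commands:
    - [[0,0,0,0,0,0],[0,0,0,0,0,0],[0,0,0,0,0,0],[0,0,0,0,0,0],[0,0,0,0,0,0],[0,0,0,0,0,0],[0,0,0,0,0,0],[0,0,0,0,0,0]]
  jaw: 0

```text
time_s: 6.72
eef_pos: [0.5631, 0.0335, 0.3519]
eef_rot: [0.0, 0.996, -0.085, 0.001]
wrist_force: [-0.7, 1.8, 6.3]
opening: 0.218
grasp_force: 59.8
```

```bash
cat >> fit.py <<'E'
import cv2
def meas(names=("wrist",),ug=(.54,-.09,1.4),zu=.2,r=.05,da=.3,lg=(.5424,-.115,-.357)):
    U=[];L=[]
    for n in names:
        p,P=cloud(n);x,y,z=P[...,0],P[...,1],P[...,2];hsv=cv2.cvtColor(p["image"],40);h,s,v=[hsv[...,i] for i in range(3)]
        col=(s>70)&(h>18)&(h<125)&(v>60)
        box=col&(x>.3)&(x<.8)&(y>-.33)&(y<.15)
        U.append(P[box&(abs(z-zu)<.006)]);L.append(P[box&(abs(z-.1)<.005)&((h>100)|(h<38))])
    U=np.vstack(U);L=np.vstack(L)
    u=ring(U[:,:2],ug,r,da);l=ring(L[:,:2],lg,.02,.1)
    # plane of upper rim
    A=np.c_[U[:,:2]-u[0][:2],np.ones(len(U))];c=np.linalg.lstsq(A,U[:,2],rcond=None)[0]
    print("upper",len(U),u[0].round(4),"%.1e"%u[1],"z,slopes",c.round(4));print("lower",len(L),l[0].round(4),"%.1e"%l[1])
    return u[0],l[0]
E
python3 - <<'E'
from fit import *
tool();meas();meas(("top","side"))
E
```

```text
t 6.72 pos [0.5631 0.0335 0.3519] yang -1.7417 z [ 0.002 -0.001 -1.   ] j6 1.591 F [-0.7  1.8  6.3] open 0.218 g 59.8
upper 16339 [ 0.5369 -0.0953  1.393 ] 3.4e-06 z,slopes [-0.0005  0.0002  0.1988]
lower 5157 [ 0.5398 -0.1174 -0.3463] 2.4e-05
upper 1584 [ 0.5402 -0.0934  1.3992] 8.7e-04 z,slopes [-0.0007 -0.002   0.1988]
lower 923 [ 0.544  -0.1152 -0.3593] 5.2e-04
```

Call:
send_rows:
  commands:
    - [[-0.16,0.02,-0.04,0,0,-0.35],[-0.32,0.04,0,0,0,-0.7],[-0.32,0.04,0,0,0,-0.7],[-0.32,0.04,0,0,0,-0.7],[-0.32,0.04,0,0,0,-0.7],[-0.32,0.04,0,0,0,-0.7],[-0.16,0.02,0,0,0,-0.35],[0,0,0,0,0,0]]

```text
time_s: 7.53
eef_pos: [0.5047, 0.0255, 0.3522]
eef_rot: [0.0, 0.992, 0.124, -0.001]
wrist_force: [-6.0, -0.6, 5.9]
opening: 0.222
grasp_force: 59.0
```

```bash
python3 - <<'E'
from fit import *
tool();meas(ug=(.54,-.1,1.8))
E
```

```text
t 7.53 pos [0.5047 0.0255 0.3522] yang -1.3215 z [-0.002 -0.001 -1.   ] j6 1.138 F [-6.  -0.6  5.9] open 0.222 g 59.0
upper 16314 [ 0.5317 -0.1029  1.8069] 2.8e-06 z,slopes [-0.005   0.0008  0.199 ]
lower 2552 [ 0.539  -0.1157 -0.3602] 7.6e-06
```

Call:
send_rows:
  commands:
    - [[-0.16,0.02,-0.07,0,0,-0.35],[-0.31,0.035,0,0,0,-0.7],[-0.31,0.035,0,0,0,-0.7],[-0.31,0.035,0,0,0,-0.7],[-0.31,0.035,0,0,0,-0.7],[-0.31,0.035,0,0,0,-0.7],[-0.31,0.035,0,0,0,-0.7],[-0.16,0.02,0,0,0,-0.35]]

```text
time_s: 8.25
eef_pos: [0.4502, -0.0101, 0.3537]
eef_rot: [-0.0, 0.932, 0.362, -0.001]
wrist_force: [-3.2, 0.4, 1.4]
opening: 0.217
grasp_force: 58.5
```

```bash
python3 - <<'E'
from fit import *
tool();meas(ug=(.54,-.1,2.3))
E
```

```text
t 8.25 pos [ 0.4502 -0.0101  0.3537] yang -0.8306 z [-0.002 -0.    -1.   ] j6 0.544 F [-3.2  0.4  1.4] open 0.217 g 58.5
upper 16092 [ 0.5341 -0.11    2.2955] 3.9e-06 z,slopes [-0.0186 -0.002   0.1994]
lower 875 [ 0.5382 -0.1156 -0.3597] 1.9e-06
```

Call:
send_rows:
  commands:
    - [[-0.16,0.02,0,0,0,-0.35],[-0.315,0.032,0,0,0,-0.7],[-0.315,0.032,0,0,0,-0.7],[-0.315,0.032,0,0,0,-0.7],[-0.315,0.032,0,0,0,-0.7],[-0.315,0.032,0,0,0,-0.7],[0,0,0,0,0,0],[0,0,0,0,0,0]]

```text
time_s: 8.97
eef_pos: [0.4235, -0.0535, 0.3542]
eef_rot: [0.001, 0.847, 0.531, 0.001]
wrist_force: [2.4, -0.0, -2.0]
opening: 0.213
grasp_force: 58.3
```

```bash
python3 - <<'E'
from fit import *
tool();meas(ug=(.54,-.11,2.68))
p=imaging.camera("wrist");cv2.imwrite("pics/w2.png",p["image"])
print("---");meas(("top","side"),ug=(.54,-.11,2.68))
E
```

```text
t 8.97 pos [ 0.4235 -0.0535  0.3542] yang -0.4504 z [ 0.002  0.    -1.   ] j6 0.045 F [ 2.4 -0.  -2. ] open 0.213 g 58.3
upper 15997 [ 0.5409 -0.1118  2.7009] 2.4e-06 z,slopes [-0.0375 -0.001   0.1967]
lower 77 [ 0.5324 -0.1094 -0.4565] 0.0e+00
---
upper 843 [ 0.542  -0.1092  2.6994] 3.1e-04 z,slopes [-2.260e-02 -1.000e-04  1.976e-01]
lower 507 [ 0.5422 -0.1137 -0.356 ] 2.7e-04
```

View pics/w2.png

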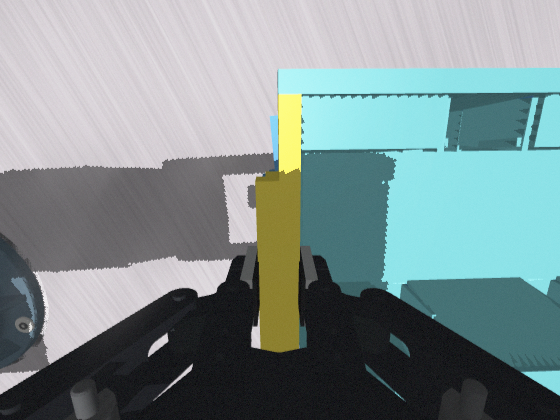

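The wrist view shows the yellow end gripped near (280,260) and the tote nearly aligned. The far end has already dropped a little. I make the last bit of yaw and then check.

Call:
send_rows:
  commands:
    - [[-0.12,0.015,0,0,0,-0.21],[-0.12,0.015,0,0,0,-0.21],[-0.12,0.015,0,0,0,-0.21],[-0.12,0.015,0,0,0,-0.2],[0,0,0,0,0,0],[0,0,0,0,0,0]]

```text
time_s: 9.67
eef_pos: [0.4185, -0.067, 0.3536]
eef_rot: [-0.001, 0.824, 0.567, -0.0]
wrist_force: [-1.4, -0.1, -0.3]
opening: 0.21
grasp_force: 58.3
```

```bash
python3 - <<'E'
from fit import *
tool();meas(("wrist",),ug=(.54,-.11,2.78));meas(("top","side"),ug=(.54,-.11,2.78))
E
```

```text
t 9.67 pos [ 0.4185 -0.067   0.3536] yang -0.3656 z [-0.002  0.001 -1.   ] j6 -0.075 F [-1.4 -0.1 -0.3] open 0.21 g 58.3
upper 16093 [ 0.5393 -0.1168  2.7741] 3.8e-06 z,slopes [-0.0387  0.0115  0.1952]
lower 192 [ 0.5384 -0.1167 -0.3527] 0.0e+00
upper 604 [ 0.5412 -0.1149  2.7741] 4.0e-04 z,slopes [-0.0207  0.0083  0.1967]
lower 517 [ 0.5419 -0.1135 -0.3577] 2.5e-04
```

Call:
send_rows:
  commands:
    - [[0,0,0.06,0,0,0],[0,0,0.06,0,0,0],[0,0,0.06,0,0,0],[0,0,0,0,0,0]]

```text
time_s: 10.15
eef_pos: [0.4188, -0.0671, 0.3487]
eef_rot: [0.0, 0.823, 0.567, 0.0]
wrist_force: [-5.5, 2.2, 5.3]
opening: 0.214
grasp_force: 69.1
```

Call:
send_rows:
  commands:
    - [[0,0,0,0,0,0],[0,0,0,0,0,0],[0,0,0,0,0,0],[0,0,0,0,0,0],[0,0,-0.4,0,0,0],[0,0,-1,0,0,0],[0,0,-1,0,0,0],[0,0,0,0,0,0]]
  jaw: 1

```text
time_s: 10.82
eef_pos: [0.4203, -0.0679, 0.4264]
eef_rot: [0.004, 0.823, 0.568, 0.002]
wrist_force: [0.7, -0.9, 1.1]
opening: 1.003
grasp_force: 0.0
```

```bash
python3 - <<'E'
from fit import *
tool();meas(("wrist",),ug=(.54,-.11,2.78),zu=.194);meas(("top","side"),ug=(.54,-.11,2.78),zu=.194)
E
```

```text
t 10.82 pos [ 0.4203 -0.0679  0.4264] yang -0.3638 z [ 0.009 -0.004 -1.   ] j6 -0.077 F [ 0.7 -0.9  1.1] open 1.003 g 0.0
upper 10371 [ 0.5378 -0.116   2.775 ] 5.9e-06 z,slopes [-8.000e-04  1.000e-04  1.908e-01]
lower 49 [ 0.5373 -0.1184 -0.3674] 0.0e+00
upper 1332 [ 0.5395 -0.1141  2.7735] 3.1e-04 z,slopes [ 0.0024 -0.0006  0.1914]
lower 512 [ 0.5417 -0.1136 -0.3614] 2.9e-04
```

Call:
send_rows:
  commands:
    - [[0,0,-0.5,0,0,0],[0,0,-1,0,0,0],[0,0,-1,0,0,0],[0,0,-0.5,0,0,0],[0,0,0,0,0,0],[0,0,0,0,0,0]]

```text
time_s: 11.47
eef_pos: [0.4188, -0.0673, 0.5097]
eef_rot: [-0.0, 0.823, 0.567, -0.0]
wrist_force: [-0.9, 0.0, 0.0]
opening: 1.0
grasp_force: 0.0
```

```bash
python3 - <<'E'
from fit import *
tool();meas(("wrist",),ug=(.54,-.11,2.78),zu=.192)
p=imaging.camera("side");cv2.imwrite("pics/s2.png",cv2.resize(p["image"][110:270,200:400],None,fx=3.5,fy=3.5))
E
```

```text
t 11.47 pos [ 0.4188 -0.0673  0.5097] yang -0.364 z [-0.001  0.    -1.   ] j6 -0.077 F [-0.9  0.   0. ] open 1.0 g 0.0
upper 10380 [ 0.5376 -0.1161  2.7769] 3.3e-05 z,slopes [-0.0008  0.0014  0.1907]
lower 43 [ 0.5407 -0.1182 -0.315 ] 1.4e-03
```

View pics/s2.png

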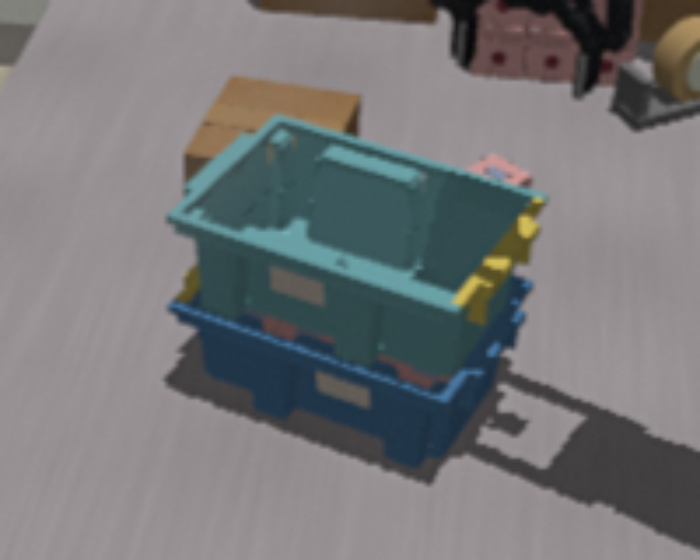

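The side view shows the turquoise tote level in the blue one. Its yellow end (~500,260) is over the lower tote's plain end, the lower tote's yellow end (~190,285) is opposite, and the gripper is clear.

```bash
python3 -c "
from bench import ctrl;print(ctrl.hand_in())"
```

```text
the job is handed in; nothing more can be done
None
```

The job is handed in: the turquoise tote sits level on the packed tote, about 8 mm lower than when it lay on the rim, with its yellow end over the plain end; the packed tote did not measurably move, the gripper is clear, and it took about 11.5 s.

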